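# Show the helper how the rice gets turned out

## Robot

A 6-joint arm with a two-finger parallel gripper is mounted at the origin on the work surface. World frame = base frame: x ahead of the robot, y to its left, z up, the work surface at z = 0. Lengths are in m, angles in rad, forces in N, time in s.
With the tool pointing down it reaches from about 0.375 to 0.975 m from the base axis. Payload 3.8 kg.
Tool frame: the origin (TCP) lies midway between the tips of the shut fingers; the grasp point (between the pads) lies 19 mm behind it; z points along the fingers, y is the line along which they close (so a half turn about z gives the same grasp; the last joint's range is limited). The gripper opens to 85 mm and grips with 20 to 120 N. Pads are 22 mm wide; open, the fingers measure 114 mm over their backs; the gripper's body (76 mm by 85 mm) begins 54 mm behind the grasp point. The pads swing forward as they close: fully open they stand 13 mm farther back than shut.
Start: joints at [-1.201, 0.264, 1.604, -0, 1.274, -0.037], TCP at [0.267, -0.62, 0.231] pointing down, gripper open.
Joint ranges: [-2.63, 2.63], [-0.94, 2.18], [0.31, 2.57], [-1.31, 4.45], [0, 2.66], [-2.55, 2.55]. Speed limits (rad/s): [2.57, 2.57, 3.14, 3.14, 3.14, 3.14].

## Interface

Orientations are given as a rotation vector (axis times angle).
In Python, from workcell import bot gives the robot as it stands.
- The arm moves only by the tool servo_tool, never from a script. Its argument "series" is a list of rows, each a list of 7 numbers: the shift along the world's x, y, z in units of 0.15 m (1.0 is 0.15 m), then the turn, a rotation vector about the world's x, y, z in units of 180 degrees (1.0 is 180 degrees), then the closure, from 0 (fully open) to 1 (shut). A call has 1 to 20 rows; each row is the pose to reach, as a shift and turn from the pose commanded when the call began, turning the shorter way round; what a row does not reach only later rows make up. A row lasts 1/10 s, in which the tool goes at most 50 mm and 8.59 degrees, less where a joint would pass 70% of its speed; a pose out of reach is approached as far as the arm can. A call with a number of a shift or a turn outside -1 to 1 is refused whole. A call with a gripper value outside its range is refused whole. The fingers move at their own pace and stop on an object; "newtons" is the grip in N (left out, the last holds). Time passes only in rows, so rows that repeat a pose let the fingers close. It gives the time, the measured TCP pose, the force, the opening and the grip force at its end, in the units of the state.
- bot.read_state(): the state, without advancing time (a new reading comes with each control period).
- bot.read_camera(name): name is "scene" or "top" or "wrist"; returns the picture (400x640x3 uint8, red, green, blue); there is no depth.
- bot.camera_info(name): a dict with "vertical_fov" (degrees; the focal length in pixels is half the picture's height over the tangent of half this angle, whatever the lens; pixels are square), "cx", "cy" (the principal point, pixels), "dist" ([k1, k2, p1, p2, k3] as OpenCV has them; the pictures are not rectified), "R" (3x3) and "t" (3): a world point X has camera coordinates R X + t. Camera axes: x right, y down, z forward; pixel columns grow to the right and rows downward; lengths in m; the calibration is good to about 2 mm. A picture is of the moment at which its call begins: read the wrist's pose just before it. camera_info takes no time and is no camera call; for the wrist camera it gives the pose at the moment of the call.
- bot.finish_job(): hands the job in; it is judged then, once.
Trained networks look in the newest picture that a camera, given by its name, has taken for a name from the list of things; names that differ only in an ending like _2 or _b are one class to them, and where a whole thing is asked for, a point or a joint stands for the part that bears it (a point fixed in the world has none). Each returns a list of dicts, best first, with "score" (0 to 1); they miss things now and then, are a little off and sometimes report something else, mostly with a low value. They report only what shows in the picture. A call takes as long as a camera call.
- bot.recognise(target, camera): "box" ([left, top, right, bottom] as shares, 0 to 1, of the picture: columns of its width, rows of its height, round what is visible of it).
- bot.trace(target, camera): "mask" (400x640 bool, what is visible of it) and "box" ([left, top, right, bottom] as shares, 0 to 1, of the picture: columns of its width, rows of its height, round what is visible of it).
- bot.mark_of(target, camera): "at" ([row, column] as shares, 0 to 1, of the picture: columns of its width, rows of its height: a listed point, or the origin of a listed thing).
The state is a dict: "time": time; "q": joint angles; "joint_vel": joint speeds; "joint_torque": joint torques, N m; "tool_pos": TCP position; "tcp_rot": TCP orientation; "wrist_force": force on the tool from outside, world axes, zero at the start; "torque": the same for the moment, N m; "width": opening from 0.0 (shut) to 1.0 (fully open); "grip_force": force on a finger pad.
Only numpy, scipy, OpenCV 4.12 (cv2) and the standard library are available. Lean on these libraries where they do the work, as an engineer would, in place of code of your own. Each camera call takes 0.05 s, during which the arm holds its last target. There are 200 camera calls.

## Task

By pointing only, show a new helper how the rice gets turned out: point down at the lid-release button on top of the rice cooker, then at the blade of the white plastic paddle, then at the open mouth of the wooden mixing tub, each time holding the fingertips still for two seconds a few centimetres above its middle. Touch and move nothing, and do not come close over the blade of the steel fan-shaped spatula beside the paddle, lest it be taken for the tool you mean. After the tub, raise the hand well clear of it.

Things in the scene. Friction and masses are not known exactly. Their poses are not given: they have to be found in the camera images.
- release_top (a point): Middle of the top of the lid-release button: grey oblong, 30 x 44 mm, 8 mm proud of the lid, 50 mm from the robot-side edge of a compact white rice cooker (250 deep, 220 wide, lid top 188 mm up, button top 196) fixed at the back of the counter. x to the cooker's rear, z up. The round grey 44 mm disc further back on the lid is the steam vent. The button is sprung: about 1 N moves it 1 mm.
- paddle_blade (a point): Middle of the top of the blade of the white plastic rice paddle, lying flat on a 240 x 240 x 12 mm wooden board; 19 mm above the counter. Paddle 210 mm long; blade 88 x 66 mm, 6 thick, rounded; handle 22 wide, 8 thick. x from handle to blade end (43 mm ahead; the handle's end is 167 mm behind), z up. Board left or right of the middle, the tub on the other side.
- spatula_blade (a point): Middle of the top of the fan-shaped blade (about 100 mm long, widening to 90 mm) of the stainless steel spatula, 225 mm long, lying flat on the same board, roughly parallel to the paddle, on its left or right, the blades about 120 mm apart. 16 mm above the counter. x from handle to blade, z up. Not to be pointed at.
- tub_mouth (a point): Centre of the open mouth, level with the rim, of the round cypress-wood mixing tub with two copper hoops: 240 mm across, rim 75 mm above the counter, wall 11 mm, inner floor 63 mm below the rim. z up. Loose and empty.
- bowl_large: Centre of the underside of the larger white ceramic bowl, 140 mm across and 70 mm high, towards one side end of the counter. Bystander.
- bowl_small: Centre of the underside of the smaller white ceramic bowl, 110 mm across and 55 mm high, towards the other side end. Bystander.
- cup: Centre of the underside of a clear plastic measuring cup, 60 mm across and 60 mm high, between the board and the tub. Bystander.
- bottle: Centre of the underside of an amber glass vinegar bottle, 60 mm across and 200 mm high, at the back beside the cooker. Bystander.
- jar: Centre of the underside of a white ceramic salt jar, 72 mm across and 110 mm high, at the back on the other side of the cooker. Bystander.

How it is judged:
On the way, in this order (a step that is already met when the one before it is completed fails the run):
1. the fingertips dwell just above the cooker's lid-release button (horizontal distance between the grasp point and release_top below 0.03 m and z of the grasp point in the frame of release_top between 0.01 and 0.088 m), for 1.2 s.
2. the fingertips dwell just above the blade of the rice paddle (horizontal distance between the grasp point and paddle_blade below 0.03 m and z of the grasp point in the frame of paddle_blade between 0.01 and 0.088 m), for 1.2 s.
3. the fingertips dwell just above, or a little inside, the middle of the tub's mouth (horizontal distance between the grasp point and tub_mouth below 0.045 m and z of the grasp point in the frame of tub_mouth between -0.02 and 0.088 m), for 1.2 s.
At the end, for the whole second after the job is handed in: Three dwells in order, 1.2 s each (fingertips within 30 mm sideways of the middle, 45 mm for the tub, and up to about 65 mm above it); then the hand is over 120 mm from the middle of the tub's mouth and every loose thing is within 6 mm of its start (distance between the grasp point and tub_mouth above 0.12 m and distance of each of paddle_blade, spatula_blade, tub_mouth, bowl_large, bowl_small, cup, bottle, jar from where it was at the start of the episode below 0.006 m); the robot touches nothing.
It fails at once if the robot touches anything (contact force between any of the fingers, the arm and anything else above 0.5 N).
It fails at once if the lid-release button is pressed or anything is moved, lifted or carried (distance of release_top from where it was at the start of the episode above 0.002 m or distance of any of paddle_blade, spatula_blade, tub_mouth, bowl_large, bowl_small, cup, bottle, jar from where it was at the start of the episode above 0.008 m).
It fails at once if the hand comes close over the spatula's blade (grasp point within 60 mm of its middle) (distance between the grasp point and spatula_blade below 0.06 m).
It also fails if it takes over 62 s, if anything falls off the work surface, if the arm or the gripper's body presses on something with over 40 N, if the wrist force passes 120 N, or if a joint passes its speed limit or range.

## Working session

There is one attempt and no reset: what is moved stays moved. The work goes in short steps, Python scripts to look and compute and a tool call to move; the robot and the scene stay as the last step left them, time stands still between calls to the robot, and variables do not carry over. Pictures are saved under pics/ and viewed, at most 10 in all, crops included, and the job is handed in when it is done.

Besides the shell and the picture viewer there is one more tool, called as name([rows], argument=value, ...), one row to a line, values as JSON. servo_tool: Moves the arm, as the interface text tells. Shifts and turns lie within -1 to 1; 1 stands for 0.15 m of shift or 180 degrees of turn. Its arguments: {"type":"object","properties":{"series":{"type":"array","items":{"type":"array","items":{"type":"number"}}},"newtons":{"type":"number"}},"required":["series"]}

```bash
mkdir -p pics && cat > h.py <<'E'
import numpy as np, cv2
from workcell import bot
def ray(cam,px):
    i=bot.camera_info(cam); f=200/np.tan(np.radians(i["vertical_fov"])/2)
    K=np.array([[f,0,i["cx"]],[0,f,i["cy"]],[0,0,1]])
    n=cv2.undistortPoints(np.array([[px]],float),K,np.array(i["dist"],float))[0,0]
    R=np.array(i["R"]);t=np.array(i["t"])
    return -R.T@t, R.T@np.array([n[0],n[1],1])
def at_z(cam,px,z):
    o,d=ray(cam,px); return o+d*(z-o[2])/d[2]
E
python3 - <<'E'
from h import *
Z=dict(release_top=.196,paddle_blade=.019,spatula_blade=.016,tub_mouth=.075,bowl_large=0,bowl_small=0,cup=0,bottle=0,jar=0)
for c in ("top","scene"):
    im=bot.read_camera(c); cv2.imwrite(f"pics/{c}1.png",im[...,::-1])
    i=bot.camera_info(c); print(c,"cam at",np.round(-np.array(i["R"]).T@np.array(i["t"]),3))
    for n,z in Z.items():
        for r in bot.mark_of(n,c)[:2]:
            p=(r["at"][1]*640,r["at"][0]*400)
            print(c,n,round(r["score"],2),np.round(p),np.round(at_z(c,p,z),3))
s=bot.read_state();print(s["time"],s["tool_pos"],s["tcp_rot"],s["width"])
E
```

```text
top cam at [0.352 0.008 1.498]
top release_top 0.44 [284. 145.] [0.692 0.095 0.196]
top paddle_blade 0.59 [373. 212.] [ 0.495 -0.208  0.019]
top spatula_blade 0.87 [406. 212.] [ 0.494 -0.326  0.016]
top tub_mouth 0.9 [228. 227.] [0.442 0.291 0.075]
top bowl_large 0.82 [478. 216.] [ 0.482 -0.59   0.   ]
top bowl_small 0.57 [148. 211.] [0.502 0.589 0.   ]
top cup 0.61 [314. 235.] [ 0.417 -0.001  0.   ]
top bottle 0.66 [416. 159.] [ 0.688 -0.373  0.   ]
top bottle 0.21 [149. 214.] [0.493 0.586 0.   ]
top jar 0.96 [220. 160.] [0.688 0.341 0.   ]
scene cam at [ 1.417 -0.772  1.354]
scene release_top 0.59 [362. 204.] [0.681 0.095 0.196]
scene paddle_blade 0.72 [265. 259.] [ 0.528 -0.222  0.019]
scene spatula_blade 0.64 [240. 265.] [ 0.491 -0.305  0.016]
scene spatula_blade 0.36 [265. 251.] [ 0.498 -0.199  0.016]
scene tub_mouth 0.69 [349. 173.] [0.448 0.274 0.075]
scene tub_mouth 0.26 [408. 161.] [0.555 0.513 0.075]
scene bowl_large 0.82 [165. 313.] [ 0.476 -0.594 -0.   ]
scene bowl_large 0.45 [402. 206.] [0.67  0.357 0.   ]
scene bowl_small 0.6 [405. 162.] [0.5  0.57 0.  ]
scene cup 0.57 [295. 216.] [0.426 0.001 0.   ]
scene bottle 0.79 [259. 318.] [ 0.695 -0.378  0.   ]
scene jar 0.72 [404. 206.] [0.675 0.363 0.   ]
1.0 [ 0.26707663 -0.6199185   0.2312779 ] [ 3.07680859e+00  6.34647687e-01 -2.79586700e-05] 1.0006160345528876
```

```bash
python3 -c "
import cv2
a=cv2.imread('pics/top1.png');b=a[110:270,120:510]
cv2.imwrite('pics/topc.png',cv2.resize(b,None,fx=2,fy=2,interpolation=cv2.INTER_CUBIC))
c=a[100:260,200:430]
cv2.imwrite('pics/topc2.png',cv2.resize(c,None,fx=3.45,fy=3.45,interpolation=cv2.INTER_CUBIC))"
```

```text
(no output)
```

View pics/topc2.png

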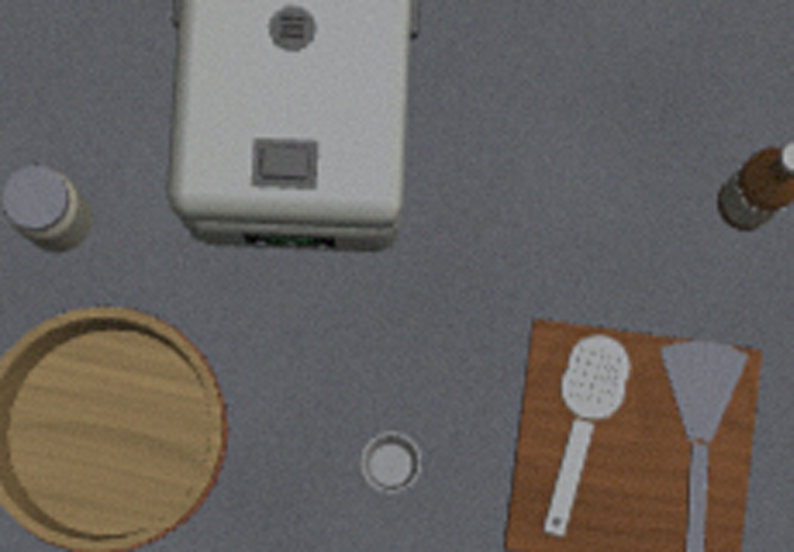

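View pics/scene1.png

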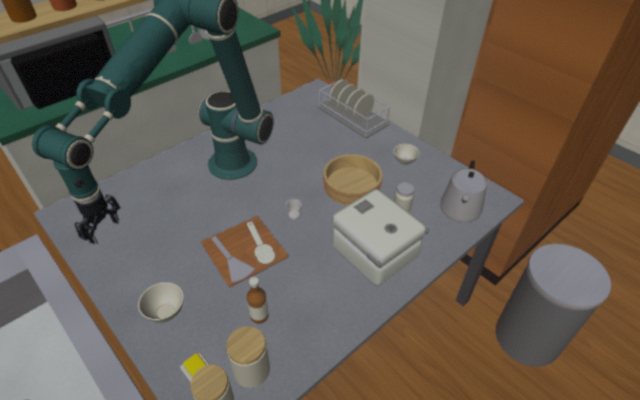

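The top crop shows the button at about (283,147) px, the paddle blade at (373,210), the spatula blade at (404,213) to its right, and the tub at about (230,224). The scene view agrees with this layout. Next I'll refine these positions and plan the moves.

```bash
python3 - <<'E'
from h import *
for n,p,z in [("btn",(282.6,147.3),.196),("vent",(284.6,108),.190),("pad",(372.8,209.6),.019),("padEnd",(361.3,252.5),.019),("spat",(404,212),.016)]:
    print(n,np.round(at_z("top",p,z),3))
for n,z in [("tub_mouth",.075),("paddle_blade",.019),("spatula_blade",.016),("release_top",.196)]:
    for r in bot.trace(n,"top")[:1]:
        c,_=cv2.findContours(r["mask"].astype(np.uint8),0,1); c=max(c,key=cv2.contourArea)
        P=np.array([at_z("top",p[0],z)[:2] for p in c])
        (e,ax,an)=cv2.fitEllipse(P.astype(np.float32))if n=="tub_mouth" else ((P.min(0)+P.max(0))/2,0,0)
        print(n,r["score"],np.round(e,3),ax,P.min(0).round(3),P.max(0).round(3))
E
```

```text
btn [0.684 0.099 0.196]
vent [0.816 0.094 0.19 ]
pad [ 0.503 -0.208  0.019]
padEnd [ 0.353 -0.165  0.019]
spat [ 0.495 -0.319  0.016]
tub_mouth 0.59 [0.451 0.287] (0.2356565296649933, 0.2413131594657898) [0.331 0.165] [0.57  0.408]
paddle_blade 0.63 [ 0.448 -0.195] 0 [ 0.348 -0.238] [ 0.548 -0.153]
spatula_blade 0.56 [ 0.43  -0.318] 0 [ 0.32 -0.36] [ 0.541 -0.277]
release_top 0.57 [0.687 0.101] 0 [0.672 0.082] [0.702 0.12 ]
```

servo_tool([
  [0,0,0.2,0,0,0,1],
  [0,0,0.4,0,0,0,1],
  [0,0,0.6,0,0,0,1],
  [0,0,0.8,0,0,0,1],
  [0,0,1,0,0,0,1],
  [0,0,1,0,0,0,1],
])

```text
time: 1.8
tool_pos: [0.2678, -0.6218, 0.3879]
tcp_rot: [3.067, 0.633, 0.003]
wrist_force: [0.4, -0.2, 0.7]
width: 0.001
grip_force: 0.0
```

servo_tool([
  [0.1,0.2,0,0,0,0,1],
  [0.2,0.4,0,0,0,0,1],
  [0.3,0.6,0,0,0,0,1],
  [0.4,0.8,0,0,0,0,1],
  [0.5,1,0,0,0,0,1],
  [0.5,1,0,0,0,0,1],
])

```text
time: 2.4
tool_pos: [0.3436, -0.4665, 0.3809]
tcp_rot: [-3.074, -0.64, -0.002]
wrist_force: [-0.8, 0.1, 0.7]
width: -0.003
grip_force: 0.0
```

servo_tool([
  [0.1,0.2,0,0,0,0,1],
  [0.2,0.4,0,0,0,0,1],
  [0.3,0.6,0,0,0,0,1],
  [0.4,0.8,0,0,0,0,1],
  [0.5,1,0,0,0,0,1],
  [0.5,1,0,0,0,0,1],
])

```text
time: 3.0
tool_pos: [0.4182, -0.3173, 0.3807]
tcp_rot: [-3.074, -0.64, -0.001]
wrist_force: [0.3, -0.7, -0.4]
width: -0.0
grip_force: 0.0
```

servo_tool([
  [0.12,0.2,0,0,0,0,1],
  [0.24,0.4,0,0,0,0,1],
  [0.36,0.6,0,0,0,0,1],
  [0.48,0.8,0,0,0,0,1],
  [0.6,1,0,0,0,0,1],
  [0.6,1,0,0,0,0,1],
])

```text
time: 3.6
tool_pos: [0.5085, -0.1678, 0.3803]
tcp_rot: [-3.074, -0.64, 0.0]
wrist_force: [-0.5, -0.4, 0.0]
width: -0.001
grip_force: 0.0
```

servo_tool([
  [0.12,0.2,0,0,0,0,1],
  [0.24,0.4,0,0,0,0,1],
  [0.36,0.6,0,0,0,0,1],
  [0.48,0.8,0,0,0,0,1],
  [0.6,1,0,0,0,0,1],
  [0.6,1,0,0,0,0,1],
])

```text
time: 4.2
tool_pos: [0.5985, -0.0183, 0.3799]
tcp_rot: [-3.075, -0.639, 0.001]
wrist_force: [0.8, -0.3, -0.7]
width: 0.002
grip_force: 0.0
```

servo_tool([
  [0.12,0.16,0,0,0,0,1],
  [0.24,0.32,0,0,0,0,1],
  [0.36,0.48,0,0,0,0,1],
  [0.48,0.64,0,0,0,0,1],
  [0.59,0.8,0,0,0,0,1],
  [0.59,0.8,0,0,0,0,1],
  [0.59,0.8,0,0,0,0,1],
])

```text
time: 4.9
tool_pos: [0.6857, 0.0984, 0.3802]
tcp_rot: [3.076, 0.634, -0.003]
wrist_force: [0.0, -0.8, 0.3]
width: -0.004
grip_force: 0.0
```

```bash
python3 - <<'E'
from h import *
im=bot.read_camera("wrist"); cv2.imwrite("pics/w1.png",im[...,::-1])
for r in bot.mark_of("release_top","wrist")[:2]:
    p=(r["at"][1]*640,r["at"][0]*400); print(r["score"],np.round(p),at_z("wrist",p,.196).round(4))
for r in bot.trace("release_top","wrist")[:1]:
    P=np.array([at_z("wrist",(x,y),.196)[:2] for y,x in np.argwhere(r["mask"])[::5]]); print(P.mean(0),P.min(0),P.max(0))
E
```

```text
0.57 [321. 171.] [0.6856 0.0979 0.196 ]
[0.68742485 0.09863852] [0.67216203 0.07685399] [0.70221372 0.12074048]
```

View pics/w1.png

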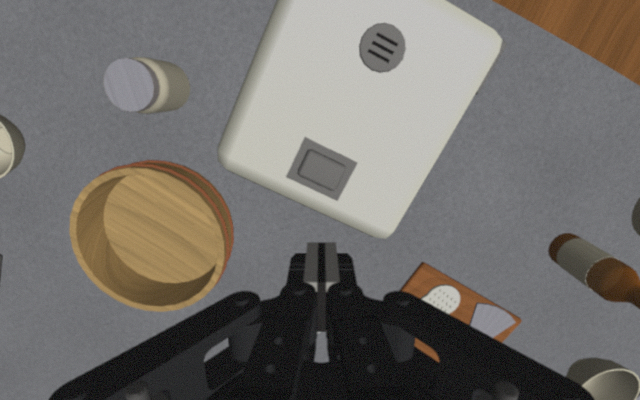

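The wrist picture shows the button at about (321,170) px. That gives (0.687, 0.098), matching the top camera and the current tool position. I'll lower the hand and hold.

servo_tool([
  [0,0,-0.2,0,0,0,1],
  [0,0,-0.4,0,0,0,1],
  [0,0,-0.55,0,0,0,1],
  [0,0,-0.7,0,0,0,1],
  [0,0,-0.8,0,0,0,1],
  [0,0,-0.88,0,0,0,1],
  [0,0,-0.93,0,0,0,1],
  [0,0,-0.94,0,0,0,1],
])

```text
time: 5.85
tool_pos: [0.6853, 0.0998, 0.2398]
tcp_rot: [-3.077, -0.634, 0.001]
wrist_force: [0.5, 0.1, -0.5]
width: -0.001
grip_force: 0.0
```

servo_tool([
  [0,0,0,0,0,0,1],
  [0,0,0,0,0,0,1],
  [0,0,0,0,0,0,1],
  [0,0,0,0,0,0,1],
  [0,0,0,0,0,0,1],
  [0,0,0,0,0,0,1],
  [0,0,0,0,0,0,1],
  [0,0,0,0,0,0,1],
  [0,0,0,0,0,0,1],
  [0,0,0,0,0,0,1],
  [0,0,0,0,0,0,1],
  [0,0,0,0,0,0,1],
  [0,0,0,0,0,0,1],
  [0,0,0,0,0,0,1],
  [0,0,0,0,0,0,1],
  [0,0,0,0,0,0,1],
  [0,0,0,0,0,0,1],
  [0,0,0,0,0,0,1],
  [0,0,0,0,0,0,1],
  [0,0,0,0,0,0,1],
])

```text
time: 7.85
tool_pos: [0.6856, 0.1001, 0.2403]
tcp_rot: [3.077, 0.635, 0.0]
wrist_force: [0.3, -0.0, 0.5]
width: -0.0
grip_force: 0.0
```

servo_tool([
  [0,0,0.2,0,0,0,1],
  [0,0,0.4,0,0,0,1],
  [0,0,0.6,0,0,0,1],
  [0,0,0.8,0,0,0,1],
  [0,0,0.94,0,0,0,1],
  [0,0,0.94,0,0,0,1],
])

```text
time: 8.45
tool_pos: [0.6871, 0.1003, 0.3864]
tcp_rot: [3.076, 0.634, 0.013]
wrist_force: [0.0, -0.5, 0.6]
width: -0.001
grip_force: 0.0
```

servo_tool([
  [-0.12,-0.2,0,0,0,0,1],
  [-0.24,-0.4,0,0,0,0,1],
  [-0.36,-0.6,0,0,0,0,1],
  [-0.48,-0.8,0,0,0,0,1],
  [-0.6,-1,0,0,0,0,1],
  [-0.6,-1,0,0,0,0,1],
])

```text
time: 9.05
tool_pos: [0.5933, -0.0531, 0.3798]
tcp_rot: [3.077, 0.629, -0.004]
wrist_force: [0.2, 0.6, 0.2]
width: -0.001
grip_force: 0.0
```

servo_tool([
  [-0.12,-0.2,0,0,0,0,1],
  [-0.24,-0.4,0,0,0,0,1],
  [-0.36,-0.6,0,0,0,0,1],
  [-0.48,-0.8,0,0,0,0,1],
  [-0.6,-1,0,0,0,0,1],
  [-0.6,-1,0,0,0,0,1],
  [-0.6,-1,0,0,0,0,1],
])

```text
time: 9.75
tool_pos: [0.5054, -0.1998, 0.3801]
tcp_rot: [-3.076, -0.632, 0.001]
wrist_force: [0.4, -0.5, 0.1]
width: 0.003
grip_force: 0.0
```

```bash
python3 - <<'E'
from h import *
im=bot.read_camera("wrist"); cv2.imwrite("pics/w2.png",im[...,::-1])
for n,z in (("paddle_blade",.019),("spatula_blade",.016)):
  for r in bot.mark_of(n,"wrist")[:2]:
    p=(r["at"][1]*640,r["at"][0]*400); print(n,r["score"],np.round(p),at_z("wrist",p,z).round(4))
E
```

```text
paddle_blade 0.75 [328. 148.] [ 0.5067 -0.2104  0.019 ]
spatula_blade 0.79 [389. 176.] [ 0.5044 -0.3165  0.016 ]
```

View pics/w2.png

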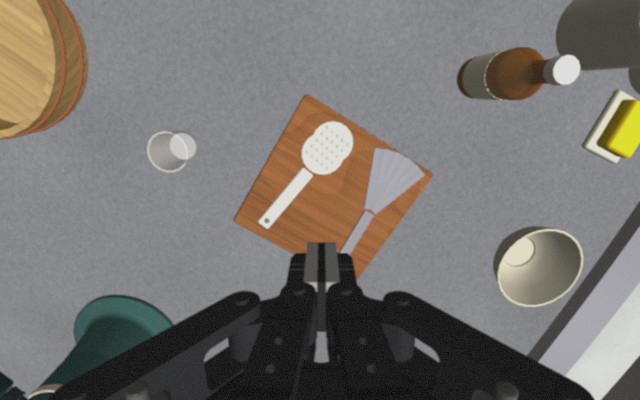

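The paddle blade sits at about (328,148) px, which is (0.505, -0.209). The spatula blade is about 107 mm to its right. I'll lower the hand over the paddle.

servo_tool([
  [0,-0.05,-0.2,0,0,0,1],
  [0,-0.06,-0.4,0,0,0,1],
  [0,-0.06,-0.6,0,0,0,1],
  [0,-0.06,-0.8,0,0,0,1],
  [0,-0.06,-1,0,0,0,1],
])

```text
time: 10.4
tool_pos: [0.5062, -0.2076, 0.2299]
tcp_rot: [-3.076, -0.637, -0.0]
wrist_force: [-0.8, -0.5, -0.2]
width: 0.0
grip_force: 0.0
```

servo_tool([
  [0,0,-0.2,0,0,0,1],
  [0,0,-0.4,0,0,0,1],
  [0,0,-0.6,0,0,0,1],
  [0,0,-0.75,0,0,0,1],
  [0,0,-0.87,0,0,0,1],
  [0,0,-0.96,0,0,0,1],
  [0,0,-1,0,0,0,1],
  [0,0,-1,0,0,0,1],
])

```text
time: 11.2
tool_pos: [0.5054, -0.2082, 0.0805]
tcp_rot: [-3.076, -0.636, 0.002]
wrist_force: [-0.2, 0.1, 0.2]
width: 0.003
grip_force: 0.0
```

servo_tool([
  [0,0,-0.05,0,0,0,1],
  [0,0,-0.1,0,0,0,1],
  [0,0,-0.13,0,0,0,1],
  [0,0,-0.13,0,0,0,1],
])

```text
time: 11.6
tool_pos: [0.505, -0.2087, 0.061]
tcp_rot: [-3.076, -0.634, 0.002]
wrist_force: [-0.3, -0.2, 0.3]
width: -0.005
grip_force: 0.0
```

servo_tool([
  [0,0,0,0,0,0,1],
  [0,0,0,0,0,0,1],
  [0,0,0,0,0,0,1],
  [0,0,0,0,0,0,1],
  [0,0,0,0,0,0,1],
  [0,0,0,0,0,0,1],
  [0,0,0,0,0,0,1],
  [0,0,0,0,0,0,1],
  [0,0,0,0,0,0,1],
  [0,0,0,0,0,0,1],
  [0,0,0,0,0,0,1],
  [0,0,0,0,0,0,1],
  [0,0,0,0,0,0,1],
  [0,0,0,0,0,0,1],
  [0,0,0,0,0,0,1],
  [0,0,0,0,0,0,1],
  [0,0,0,0,0,0,1],
  [0,0,0,0,0,0,1],
  [0,0,0,0,0,0,1],
  [0,0,0,0,0,0,1],
])

```text
time: 13.6
tool_pos: [0.5056, -0.2089, 0.0618]
tcp_rot: [-3.077, -0.634, -0.0]
wrist_force: [-0.8, 0.2, 0.0]
width: -0.0
grip_force: 0.0
```

servo_tool([
  [0,0,0.2,0,0,0,1],
  [0,0,0.4,0,0,0,1],
  [0,0,0.6,0,0,0,1],
  [0,0,0.8,0,0,0,1],
  [0,0,1,0,0,0,1],
])

```text
time: 14.1
tool_pos: [0.5054, -0.2088, 0.213]
tcp_rot: [3.077, 0.635, 0.0]
wrist_force: [0.5, -0.9, 0.4]
width: -0.001
grip_force: 0.0
```

servo_tool([
  [0,0,0.2,0,0,0,1],
  [0,0,0.4,0,0,0,1],
  [0,0,0.5,0,0,0,1],
  [0,0,0.5,0,0,0,1],
  [0,0,0.5,0,0,0,1],
])

```text
time: 14.6
tool_pos: [0.5052, -0.2087, 0.2857]
tcp_rot: [-3.076, -0.635, 0.001]
wrist_force: [-1.2, 0.4, -0.9]
width: 0.0
grip_force: 0.0
```

servo_tool([
  [0,0.2,0,0,0,0,1],
  [-0.02,0.4,0,0,0,0,1],
  [-0.04,0.6,0,0,0,0,1],
  [-0.07,0.8,0,0,0,0,1],
  [-0.1,1,0,0,0,0,1],
])

```text
time: 15.1
tool_pos: [0.4889, -0.0576, 0.2838]
tcp_rot: [-3.075, -0.634, 0.007]
wrist_force: [0.6, -0.3, 0.6]
width: -0.0
grip_force: 0.0
```

servo_tool([
  [-0.02,0.2,0,0,0,0,1],
  [-0.04,0.4,0,0,0,0,1],
  [-0.06,0.6,0,0,0,0,1],
  [-0.08,0.8,0,0,0,0,1],
  [-0.1,1,0,0,0,0,1],
])

```text
time: 15.6
tool_pos: [0.474, 0.0921, 0.2839]
tcp_rot: [-3.077, -0.634, 0.007]
wrist_force: [-0.1, 0.5, 0.1]
width: 0.003
grip_force: 0.0
```

servo_tool([
  [-0.03,0.2,0,0,0,0,1],
  [-0.06,0.4,0,0,0,0,1],
  [-0.09,0.6,0,0,0,0,1],
  [-0.12,0.8,0,0,0,0,1],
  [-0.16,1,0,0,0,0,1],
  [-0.16,1.0,0,0,0,0,1],
  [-0.16,1.0,0,0,0,0,1],
])

```text
time: 16.3
tool_pos: [0.4504, 0.2409, 0.2843]
tcp_rot: [3.075, 0.637, -0.006]
wrist_force: [-1.1, 0.2, -0.3]
width: 0.0
grip_force: 0.0
```

```bash
python3 - <<'E'
from h import *
print(bot.read_state()["tool_pos"])
im=bot.read_camera("wrist"); cv2.imwrite("pics/w3.png",im[...,::-1])
bot.read_camera("top")
for c in ("wrist","top"):
  for r in bot.mark_of("tub_mouth",c)[:2]:
    p=(r["at"][1]*640,r["at"][0]*400); print(c,r["score"],np.round(p),at_z(c,p,.075).round(4))
E
```

```text
[0.45041575 0.24094092 0.28434548]
wrist 0.97 [282. 148.] [0.453  0.2865 0.075 ]
top 0.69 [228. 225.] [0.4461 0.2896 0.075 ]
```

View pics/w3.png

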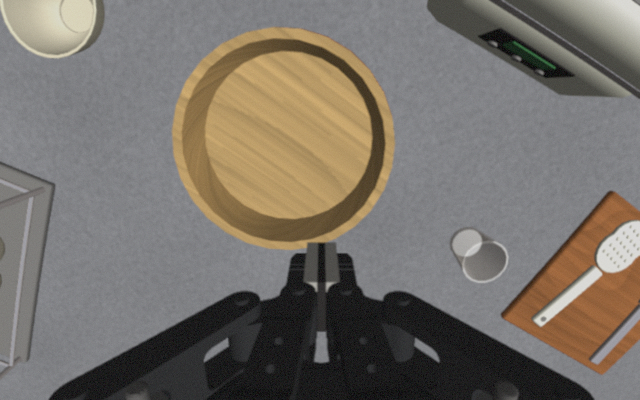

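The wrist picture shows the tub's rim centred at about (284,140) px. The tub's mouth comes out at (0.452, 0.287), so I'll move 46 mm in +y and then down.

servo_tool([
  [0,0.16,0,0,0,0,1],
  [0.01,0.31,0,0,0,0,1],
  [0.01,0.31,-0.2,0,0,0,1],
  [0.01,0.31,-0.4,0,0,0,1],
  [0.01,0.31,-0.6,0,0,0,1],
  [0.01,0.31,-0.8,0,0,0,1],
  [0.01,0.31,-0.92,0,0,0,1],
  [0.01,0.31,-1,0,0,0,1],
])

```text
time: 17.3
tool_pos: [0.4524, 0.2861, 0.1347]
tcp_rot: [3.076, 0.632, -0.004]
wrist_force: [-0.2, 0.4, -0.0]
width: -0.003
grip_force: 0.0
```

servo_tool([
  [0,0,-0.06,0,0,0,1],
  [0,0,-0.1,0,0,0,1],
  [0,0,-0.12,0,0,0,1],
])

```text
time: 17.6
tool_pos: [0.4535, 0.2876, 0.119]
tcp_rot: [-3.077, -0.634, -0.001]
wrist_force: [0.5, -0.1, 0.7]
width: 0.001
grip_force: 0.0
```

servo_tool([
  [0,0,0,0,0,0,1],
  [0,0,0,0,0,0,1],
  [0,0,0,0,0,0,1],
  [0,0,0,0,0,0,1],
  [0,0,0,0,0,0,1],
  [0,0,0,0,0,0,1],
  [0,0,0,0,0,0,1],
  [0,0,0,0,0,0,1],
  [0,0,0,0,0,0,1],
  [0,0,0,0,0,0,1],
  [0,0,0,0,0,0,1],
  [0,0,0,0,0,0,1],
  [0,0,0,0,0,0,1],
  [0,0,0,0,0,0,1],
  [0,0,0,0,0,0,1],
  [0,0,0,0,0,0,1],
  [0,0,0,0,0,0,1],
  [0,0,0,0,0,0,1],
  [0,0,0,0,0,0,1],
  [0,0,0,0,0,0,1],
])

```text
time: 19.6
tool_pos: [0.4531, 0.2876, 0.1188]
tcp_rot: [-3.077, -0.635, 0.0]
wrist_force: [-0.1, -0.3, -0.1]
width: 0.001
grip_force: 0.0
```

servo_tool([
  [0,0,0.2,0,0,0,1],
  [0,0,0.4,0,0,0,1],
  [0,0,0.6,0,0,0,1],
  [0,0,0.8,0,0,0,1],
  [0,0,1,0,0,0,1],
])

```text
time: 20.1
tool_pos: [0.4529, 0.2875, 0.27]
tcp_rot: [-3.077, -0.635, -0.0]
wrist_force: [-0.3, -0.7, 0.8]
width: -0.002
grip_force: 0.0
```

servo_tool([
  [0,0,0.2,0,0,0,1],
  [0,0,0.4,0,0,0,1],
  [0,0,0.6,0,0,0,1],
  [0,0,0.6,0,0,0,1],
  [0,0,0.6,0,0,0,1],
  [0,0,0.6,0,0,0,1],
  [0,0,0.6,0,0,0,1],
])

```text
time: 20.8
tool_pos: [0.4524, 0.2872, 0.3568]
tcp_rot: [3.076, 0.634, -0.005]
wrist_force: [0.3, 0.8, 0.4]
width: -0.001
grip_force: 0.0
```

```bash
python3 -c "
from workcell import bot
print(bot.finish_job())"
```

```text
the job is handed in; nothing more can be done
None
```

I pointed at the button, the paddle blade and the tub mouth in that order, holding each for about 2 s with the fingertips about 42–44 mm above it. I then raised the hand about 0.28 m above the tub's mouth and handed the job in. The force readings showed no contact, and the hand-in returned no verdict.

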